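# Press home the locating pins of a checking fixture in order

## Task

Locate the cover in the checking fixture: with the fingertips, gently press its three raised locating pins down fully home, one after the other: first the pin with the broad round head, then the one with the bar-shaped head, last the one with the small round head. Use a light touch (a few newtons move a pin, never more than 25 N), only press the pins, never pull one up, and leave the loose gauges and the case where they stand.

Things in the scene. Friction and masses are not known exactly. Their poses are not given: they have to be found in the camera images.
- fixture: checking fixture fixed to the granite: aluminium plate 260 x 280 x 20 mm (x by y) with a dark grey machined cover, 215 x 250 mm, on top of it; the cover's upper face is 40 mm above the granite (world z = 0.040). Origin: centre of the underside, on the granite. The three pins stand on the cover at any of three places about 100 mm from each other
- broad_top (a point): centre of the top face of the pin with the broad round head, a flat steel disc 40 mm across; the head is 10 mm thick. The point moves with the pin: its height is 0.078 minus the joint value, less what the sprung bushing gives while pressed (about 0.078 raised, 0.064 fully home)
- broad_pin (a joint): how far the pin with the broad round head has been pressed straight down, in m: about 0 (-0.002 to 0.003) at the start, raised, with a 14 mm gap under the head; 0.014 fully home, head resting on its bushing. Negative values: pulled up. Sliding takes about 3 N of friction; no spring, it stays where it is left
- broad_bushing: steel bushing, 16 mm across and 14 mm high on a flange 28 mm across, guiding the broad pin. Origin: centre of its underside on the cover's upper face; z up. The flange is fixed; the bushing is sprung: once the head is home and the push passes about 4 N, both give 0.4 mm per further newton, up to 10 mm, and spring back
- bar_top (a point): centre of the top face of the pin with the bar-shaped head, a flat steel bar 44 mm x 16 mm; the head is 10 mm thick. The point moves with the pin: its height is 0.078 minus the joint value, less what the sprung bushing gives while pressed (about 0.078 raised, 0.064 fully home)
- bar_pin (a joint): how far the pin with the bar-shaped head has been pressed straight down, in m: about 0 (-0.002 to 0.003) at the start, raised, with a 14 mm gap under the head; 0.014 fully home, head resting on its bushing. Negative values: pulled up. Sliding takes about 3 N of friction; no spring, it stays where it is left
- bar_bushing: steel bushing, 16 mm across and 14 mm high on a flange 28 mm across, guiding the bar pin. Origin: centre of its underside on the cover's upper face; z up. The flange is fixed; the bushing is sprung: once the head is home and the push passes about 4 N, both give 0.4 mm per further newton, up to 10 mm, and spring back; the bar head lies along its x axis
- small_top (a point): centre of the top face of the pin with the small round head, a flat steel disc 18 mm across; the head is 10 mm thick. The point moves with the pin: its height is 0.078 minus the joint value, less what the sprung bushing gives while pressed (about 0.078 raised, 0.064 fully home)
- small_pin (a joint): how far the pin with the small round head has been pressed straight down, in m: about 0 (-0.002 to 0.003) at the start, raised, with a 14 mm gap under the head; 0.014 fully home, head resting on its bushing. Negative values: pulled up. Sliding takes about 3 N of friction; no spring, it stays where it is left
- small_bushing: steel bushing, 16 mm across and 14 mm high on a flange 28 mm across, guiding the small pin. Origin: centre of its underside on the cover's upper face; z up. The flange is fixed; the bushing is sprung: once the head is home and the push passes about 4 N, both give 0.4 mm per further newton, up to 10 mm, and spring back
- master: bystander: loose upright square steel block 22 x 22 x 40 mm high, standing on the cover between the pins (its top at z = 0.080). Origin: centre of its underside
- gauge_block: bystander: loose upright steel gauge block 35 x 12 x 50 mm high, on the granite beside the fixture. Origin: centre of its underside
- setting_ring: bystander: loose dark steel ring, 60 mm across, 32 mm bore, 20 mm high, on the granite beside the fixture. Origin: centre of its underside
- small_case: bystander: loose wooden instrument case 90 x 60 x 35 mm high, on the granite beyond the fixture. Origin: centre of its underside

How it is judged:
On the way, in this order (a step that is already met when the one before it is completed fails the run):
1. the pin with the broad round head, a flat steel disc 40 mm across, is pressed home (11 mm or more) (value of joint broad_pin above 0.011 m), for 0.2 s.
2. the pin with the bar-shaped head, a flat steel bar 44 mm x 16 mm, is pressed home (11 mm or more) (value of joint each of broad_pin, bar_pin above 0.011 m), for 0.2 s.
3. the pin with the small round head, a flat steel disc 18 mm across, is pressed home (11 mm or more) (all of step 2 and value of joint small_pin above 0.011 m), for 0.2 s.
At the end, for the whole second after the job is handed in: all three pins are pressed down to within 3 mm of their stops (joint above 0.011), and each bystander is within 10 mm of where it started (all of step 3 and distance of each of master, gauge_block, setting_ring, small_case from where it was at the start of the episode below 0.01 m); the robot touches nothing.
It fails at once if a later pin is pressed (more than 7 mm down) before every earlier one is home (pressed 11 mm or more) ((value of joint bar_pin above 0.007 m and value of joint broad_pin below 0.011 m) or (value of joint small_pin above 0.007 m and value of joint any of broad_pin, bar_pin below 0.011 m)).
It fails at once if a pin is pulled up (more than 6 mm above its raised position) (value of joint any of broad_pin, bar_pin, small_pin below -0.006 m).
It fails at once if a pin or its bushing is pressed harder than 25 N, or the fixture is (contact force between any of the fingers, the arm and broad_bushing above 25 N or contact force between any of the fingers, the arm and bar_bushing above 25 N or contact force between any of the fingers, the arm and small_bushing above 25 N or contact force between any of the fingers, the arm and fixture above 25 N).
It fails at once if a loose bystander is moved or lifted by more than 10 mm (distance of any of master, gauge_block, setting_ring, small_case from where it was at the start of the episode above 0.01 m).
It also fails if it takes over 48 s, if anything falls off the work surface, if the arm or the gripper's body presses on something with over 40 N, if the wrist force passes 120 N, or if a joint passes its speed limit or range.

## Robot

A 6-joint arm with a two-finger parallel gripper is mounted at the origin on the work surface. World frame = base frame: x ahead of the robot, y to its left, z up, the work surface at z = 0. Lengths are in m, angles in rad, forces in N, time in s.
With the tool pointing down it reaches from about 0.25 to 0.775 m from the base axis. Payload 4 kg.
Tool frame: the origin (TCP) lies midway between the tips of the shut fingers; the grasp point (between the pads) lies 19 mm behind it; z points along the fingers, y is the line along which they close (so a half turn about z gives the same grasp; the last joint's range is limited). The gripper opens to 85 mm and grips with 20 to 120 N. Pads are 22 mm wide; open, the fingers measure 114 mm over their backs; the gripper's body (76 mm by 85 mm) begins 54 mm behind the grasp point. The pads swing forward as they close: fully open they stand 13 mm farther back than shut.
Start: joints at [-1.284, 0.087, 1.371, -0, 1.684, -0.103], TCP at [0.209, -0.509, 0.192] pointing down, gripper open.
Joint ranges: [-3.1, 3.1], [-0.76, 2.03], [0.27, 2.55], [-1.08, 4.22], [0.17, 2.65], [-2.57, 2.57]. Speed limits (rad/s): [2.79, 2.79, 3.14, 3.14, 3.14, 3.14].

## Interface

Orientations are given as a 3x3 rotation matrix whose columns are the frame's x, y, z axes.
In Python, from workcell import r gives the robot as it stands.
- The arm moves only by the shell command python3 -m creep 'ROWS'. ROWS is JSON, one flat list of numbers, 7 for each row, row after row: the shift along the tool's x, y, z each as a share of 12 cm, from -1 to 1, then the turn, a rotation vector about the tool's x, y, z each as a share of pi rad, from -1 to 1, then the opening, from 0 (shut) to 1 (fully open). A call has 1 to 10 rows; each row is the pose to reach, as a shift and turn from the pose commanded when the call began, along the tool's axes at that moment, turning the shorter way round; what a row does not reach only later rows make up. A row lasts 1/12 s, in which the tool goes at most 41.7 mm and 7.16 degrees, less where a joint would pass 70% of its speed; a pose out of reach is approached as far as the arm can. A call with a number of a shift or a turn outside -1 to 1 is refused whole. A call with a gripper value outside its range is refused whole. The fingers move at their own pace and stop on an object; the grip force is fixed at half the most. Time passes only in rows, so rows that repeat a pose let the fingers close. It gives the time, the measured TCP pose, the force, the opening and the grip force at its end, in the units of the state.
- r.sense(): the state, without advancing time (a new reading comes with each control period).
- r.get_image(name): name is "side" or "top" or "wrist"; returns the picture (420x560x3 uint8, red, green, blue); there is no depth.
- r.get_calibration(name): a dict with "vfov" (degrees; the focal length in pixels is half the picture's height over the tangent of half this angle, whatever the lens; pixels are square), "cx", "cy" (the principal point, pixels), "k1" (the pictures are not rectified: a ray, as slopes to the right and down, at radius r is drawn at 1 + k1 r^2 times it, then the intrinsics apply), "R" (3x3) and "t" (3): a world point X has camera coordinates R X + t. Camera axes: x right, y down, z forward; pixel columns grow to the right and rows downward; lengths in m; the calibration is good to about 2 mm. A picture is of the moment at which its call begins: read the wrist's pose just before it. get_calibration takes no time and is no camera call; for the wrist camera it gives the pose at the moment of the call.
- r.sign_off(): hands the job in; it is judged then, once.
The state is a dict: "clock": time; "joints": joint angles; "joint_velocities": joint speeds; "joint_torque": joint torques, N m; "tcp_pos": TCP position; "eef_rot": TCP orientation; "contact_force": force on the tool from outside, world axes, zero at the start; "wrist_torque": the same for the moment, N m; "grip_width": opening from 0.0 (shut) to 1.0 (fully open); "finger_force": force on a finger pad.
Only numpy, scipy, OpenCV 4.12 (cv2) and the standard library are available. Lean on these libraries where they do the work, as an engineer would, in place of code of your own. Each camera call takes 0.05 s, during which the arm holds its last target. There are 200 camera calls.

## Working session

There is one attempt and no reset: what is moved stays moved. The work goes in short steps, Python scripts to look and compute and a shell command to move; the robot and the scene stay as the last step left them, time stands still between calls to the robot, and variables do not carry over. Pictures are saved under pics/ and viewed, at most 10 in all, crops included, and the job is handed in when it is done.

```bash
mkdir -p pics; cat > h.py <<'E'
import numpy as np,cv2
from workcell import r
def ray(c,u,v):
    f=210/np.tan(np.radians(c["vfov"])/2)
    d=np.array([(u-c["cx"])/f,(v-c["cy"])/f]); s=d.copy()
    for _ in range(30): s=d/(1+c["k1"]*(s@s))
    R=np.array(c["R"]);t=np.array(c["t"])
    return -R.T@t, R.T@np.array([s[0],s[1],1])
def at(c,u,v,z):
    o,d=ray(c,u,v); return o+d*(z-o[2])/d[2]
def proj(c,X):
    f=210/np.tan(np.radians(c["vfov"])/2)
    p=np.array(c["R"])@np.array(X)+np.array(c["t"]); s=p[:2]/p[2]; s=s*(1+c["k1"]*(s@s))
    return f*s+[c["cx"],c["cy"]]
E
python3 - <<'E'
from h import *
for n in("top","side"):
    im=r.get_image(n); cv2.imwrite(f"pics/{n}0.png",im[:,:,::-1])
    c=r.get_calibration(n); print(n,c["vfov"],c["k1"],ray(c,c["cx"],c["cy"]))
s=r.sense(); print(s["clock"],s["tcp_pos"],np.round(s["eef_rot"],3),s["contact_force"])
E
```

```text
top 55.06750877238273 0.03240190227368353 (array([0.5719001 , 0.062704  , 1.01602011]), array([ 0.03944279, -0.00918734, -0.99917959]))
side 55.54808079851457 -0.039245213604363435 (array([0.43826612, 0.66600379, 0.45096317]), array([ 0.25112107, -0.82724838, -0.5025916 ]))
0.1 [ 0.20885751 -0.50823608  0.19092327] [[ 0.925  0.38  -0.001]
 [ 0.38  -0.925  0.002]
 [ 0.    -0.002 -1.   ]] [-0.11752419 -0.24805053  0.63772084]
```

View pics/top0.png

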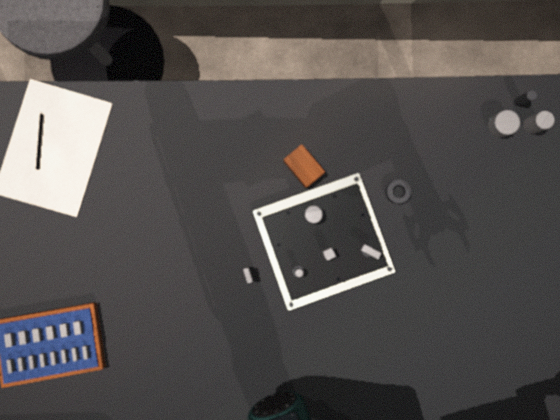

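View pics/side0.png

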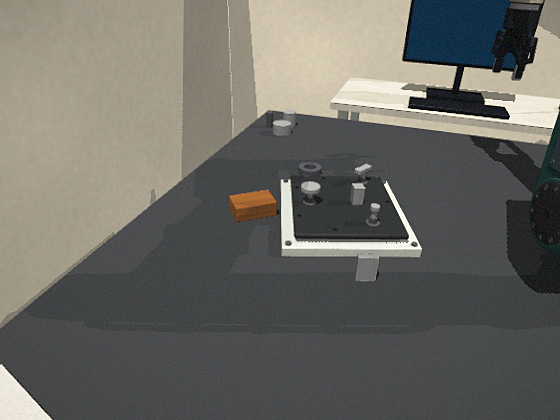

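The top view shows the broad head at about (314,214), the bar at (371,251), the master at (330,254) and the small head at (299,272). I'll enlarge this area for precise readings.

```bash
python3 - <<'E'
from h import *
im=cv2.imread("pics/top0.png")[195:285,280:390]
cv2.imwrite("pics/crop.png",cv2.resize(im,None,fx=6.5,fy=6.5,interpolation=cv2.INTER_CUBIC))
im=cv2.imread("pics/side0.png")[155:235,290:390]
cv2.imwrite("pics/crop2.png",cv2.resize(im,None,fx=7,fy=7,interpolation=cv2.INTER_CUBIC))
c=r.get_calibration("top")
for n,u,v in(("broad",314,214),("bar",371,251),("master",330,254),("small",299,272)): print(n,at(c,u,v,.078))
E
```

```text
broad [ 0.60089606 -0.03910251  0.078     ]
bar [ 0.51295411 -0.16964554  0.078     ]
master [ 0.5074489  -0.07438058  0.078     ]
small [ 0.46707306 -0.0016434   0.078     ]
```

View pics/crop.png

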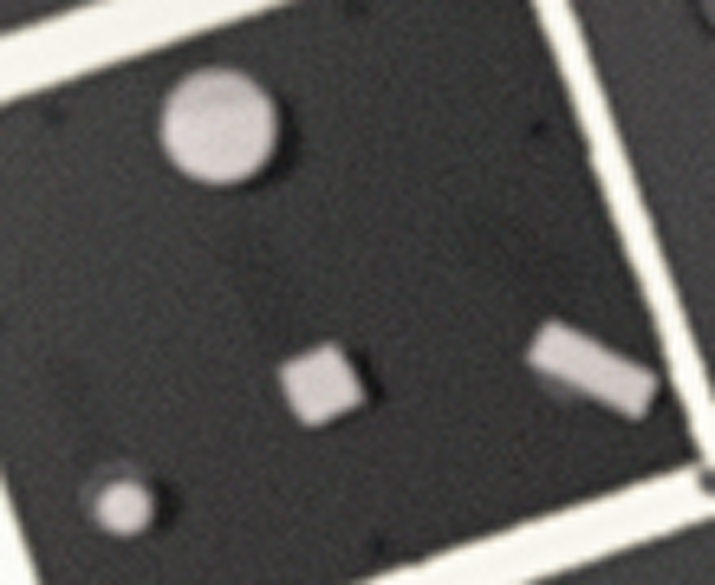

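View pics/crop2.png

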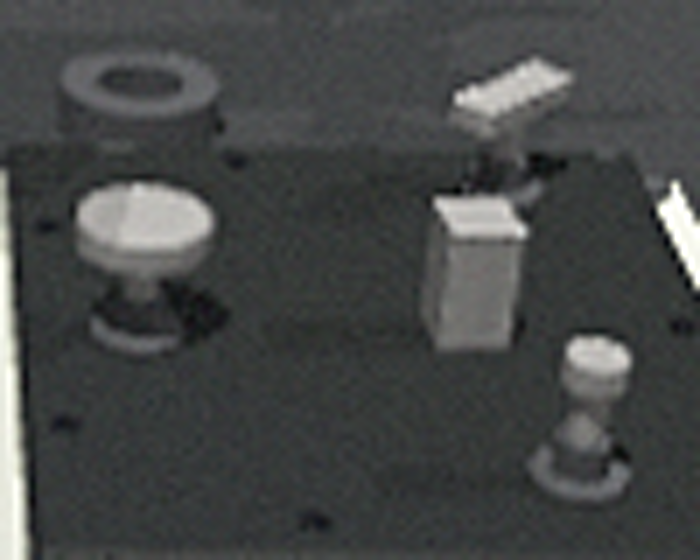

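The crops show (top crop px) broad (219,126), bar (592,369), small (125,507), master (322,385). In the side crop they are broad (145,218), bar (513,92), small (599,357), master (481,216). Next I triangulate and check the heights.

```bash
python3 - <<'E'
from h import *
ct,cs=r.get_calibration("top"),r.get_calibration("side")
T=dict(broad=(219,126),bar=(592,369),small=(125,507),master=(322,385))
S=dict(broad=(145,218),bar=(513,92),small=(599,357),master=(481,216))
for n in T:
    a=(np.array(T[n])+.5)/6.5-.5+[280,195]; b=(np.array(S[n])+.5)/7-.5+[290,155]
    o1,d1=ray(ct,*a);o2,d2=ray(cs,*b)
    k=np.linalg.lstsq(np.c_[d1,-d2],o2-o1,rcond=None)[0]
    p,q=o1+k[0]*d1,o2+k[1]*d2
    print(n,"tri",np.round((p+q)/2,4),"gap",np.round(p-q,4),"top@z",np.round(at(ct,*a,.08 if n=="master" else .078),4),"side@z",np.round(at(cs,*b,.08 if n=="master" else .078),4))
E=[(540,340),(643,400)]
a,b=[at(ct,*((np.array(e)+.5)/6.5-.5+[280,195]),.078) for e in E]; print("bar axis",np.degrees(np.arctan2(*(b-a)[1::-1])),np.linalg.norm(b-a))
for u,v in((258,212),(358,179),(390,270),(291,304)): print(np.round(at(ct,u,v,.02),3))
E
```

```text
broad tri [ 0.601  -0.0373  0.0791] gap [-0. -0. -0.] top@z [ 0.601  -0.0374  0.078 ] side@z [ 0.6015 -0.0393  0.078 ]
bar tri [ 0.5124 -0.1691  0.0766] gap [-0.0006 -0.0001  0.0001] top@z [ 0.5122 -0.1688  0.078 ] side@z [ 0.5124 -0.1658  0.078 ]
small tri [ 0.4659 -0.0011  0.0792] gap [-0. -0.  0.] top@z [ 0.4658 -0.0012  0.078 ] side@z [ 0.466  -0.0033  0.078 ]
master tri [ 0.5083 -0.0721  0.0795] gap [-0.0005 -0.0001  0.    ] top@z [ 0.5081 -0.072   0.08  ] side@z [ 0.5085 -0.071   0.08  ]
bar axis -121.1849625876863 0.04224969576833533
[0.61  0.093 0.02 ]
[ 0.688 -0.156  0.02 ]
[ 0.462 -0.229  0.02 ]
[0.383 0.015 0.02 ]
```

Heights agree with 0.078/0.080, so the positions hold. Now I shut the fingers and travel to above the broad pin: tool x +0.542, y −0.288 in five equal calls.

```bash
python3 -m creep '[0.9,-0.48,0,0,0,0,0, 0.9,-0.48,0,0,0,0,0, 0.9,-0.48,0,0,0,0,0, 0.9,-0.48,0,0,0,0,0]'
python3 -m creep '[0.9,-0.48,0,0,0,0,0, 0.9,-0.48,0,0,0,0,0, 0.9,-0.48,0,0,0,0,0, 0.9,-0.48,0,0,0,0,0]'
python3 -m creep '[0.9,-0.48,0,0,0,0,0, 0.9,-0.48,0,0,0,0,0, 0.9,-0.48,0,0,0,0,0, 0.9,-0.48,0,0,0,0,0]'
python3 -m creep '[0.9,-0.48,0,0,0,0,0, 0.9,-0.48,0,0,0,0,0, 0.9,-0.48,0,0,0,0,0, 0.9,-0.48,0,0,0,0,0]'
python3 -m creep '[0.9,-0.48,0,0,0,0,0, 0.9,-0.48,0,0,0,0,0, 0.9,-0.48,0,0,0,0,0, 0.9,-0.48,0,0,0,0,0, 0.9,-0.48,0,0,0,0,0]'
python3 -c "
from h import *
s=r.sense();R=np.array(s['eef_rot']);print(s['clock'],R.round(3))
print((R.T@(np.array([.601,-.0375,.078])-s['tcp_pos'])/.12).round(3))"
```

```text
clock: 0.43
tcp_pos: [0.2907, -0.4095, 0.1919]
eef_rot: [[0.922, 0.386, 0.003], [0.386, -0.922, 0.003], [0.004, -0.002, -1.0]]
contact_force: [0.8, -0.1, 0.8]
grip_width: 0.453
finger_force: 0.0
clock: 0.77
tcp_pos: [0.3684, -0.3151, 0.1918]
eef_rot: [[0.922, 0.387, 0.002], [0.387, -0.922, 0.003], [0.003, -0.002, -1.0]]
contact_force: [-0.7, -0.1, 0.0]
grip_width: -0.0
finger_force: 0.0
clock: 1.1
tcp_pos: [0.4461, -0.221, 0.1915]
eef_rot: [[0.922, 0.387, 0.001], [0.387, -0.922, 0.003], [0.003, -0.003, -1.0]]
contact_force: [-1.0, -0.0, -0.3]
grip_width: 0.001
finger_force: 0.0
clock: 1.43
tcp_pos: [0.5238, -0.1271, 0.191]
eef_rot: [[0.922, 0.386, 0.001], [0.386, -0.922, 0.003], [0.002, -0.003, -1.0]]
contact_force: [-0.6, -0.9, 0.1]
grip_width: 0.008
finger_force: 0.0
clock: 1.85
tcp_pos: [0.5992, -0.0369, 0.1906]
eef_rot: [[0.924, 0.382, -0.003], [0.382, -0.924, -0.001], [-0.003, -0.0, -1.0]]
contact_force: [-0.5, 0.0, -0.7]
grip_width: 0.001
finger_force: 0.0
1.85 [[ 0.924  0.382 -0.003]
 [ 0.382 -0.924 -0.001]
 [-0.003 -0.    -1.   ]]
[0.014 0.01  0.938]
```

```bash
python3 -m creep '[0.01,0.01,0.3,0,0,0,0, 0.01,0.01,0.6,0,0,0,0, 0.01,0.01,0.75,0,0,0,0, 0.01,0.01,0.82,0,0,0,0, 0.01,0.01,0.84,0,0,0,0, 0.01,0.01,0.84,0,0,0,0]'
python3 -c "
from h import *
s=r.sense();R=np.array(s['eef_rot'])
print((R.T@(np.array([.601,-.0375,.078])-s['tcp_pos'])/.12).round(3))
im=r.get_image('side')[:,:,::-1][130:230,280:400]
im2=r.get_image('top')[:,:,::-1][185:285,270:390]
cv2.imwrite('pics/a.png',cv2.resize(np.hstack([im,im2]),None,fx=3.3,fy=3.3,interpolation=cv2.INTER_CUBIC))"
```

```text
clock: 2.35
tcp_pos: [0.6004, -0.0392, 0.0916]
eef_rot: [[0.926, 0.379, 0.0], [0.379, -0.926, -0.0], [-0.0, 0.0, -1.0]]
contact_force: [-0.1, 0.4, 0.9]
grip_width: 0.001
finger_force: 0.0
[ 0.01  -0.011  0.113]
```

View pics/a.png

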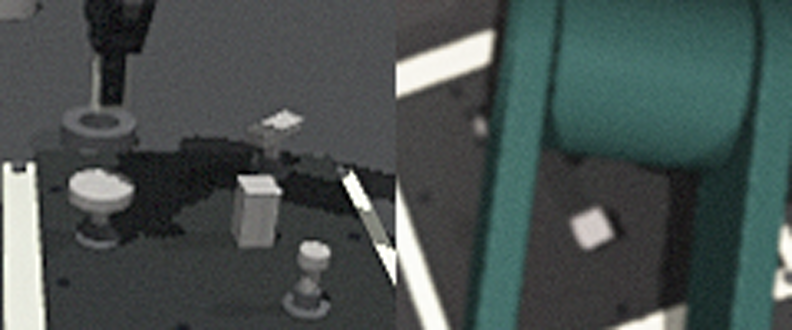

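The side view shows the fingertips at about side px (313,160), well above the head at (311,186). That is farther off than 13 mm should look, so I check it against the projection and the wrist camera.

```bash
python3 - <<'E'
from h import *
s=r.sense(); c=r.get_calibration("side"); p=np.array(s["tcp_pos"]); print(p, s["grip_width"],s["joints"])
print("tcp proj",proj(c,p)); 
for dz in(.02,.04,.06): print(dz,proj(c,p+[0,0,dz]))
o,d=ray(c,313,161); print("ray at y",o+d*(p[1]-o[1])/d[1], "ray at z",at(c,313,161,p[2]))
w=r.get_calibration("wrist"); im=r.get_image("wrist"); 
for q in((.601,-.0375,.078),p): print(proj(w,q))
print(r.sense()["tcp_pos"])
a=im[:,:,::-1]; b=r.get_image("side")[100:240,260:400,::-1]
cv2.imwrite("pics/b.png",np.hstack([cv2.resize(a,(400,300)),cv2.resize(b,(400,300)) if 0 else cv2.resize(b,(300,300),interpolation=cv2.INTER_CUBIC)]))
E
```

```text
[ 0.60180825 -0.03882067  0.0936296 ] 0.0006415242307902133 [-1.58232546e-01  2.38858300e-01  1.39323060e+00 -2.94266334e-04
  1.50542932e+00  1.02359863e+00]
tcp proj [310.49166321 178.9003109 ]
0.02 [311.03902758 169.89451409]
0.04 [311.59919283 160.66220599]
0.06 [312.17253426 151.1959568 ]
ray at y [ 0.59895033 -0.03882067  0.13335746] ray at z [ 0.61904959 -0.12698396  0.0936296 ]
[275.79990822 240.39309568]
[278.40709088 250.58085081]
[ 0.60200209 -0.03860897  0.09385693]
```

View pics/b.png

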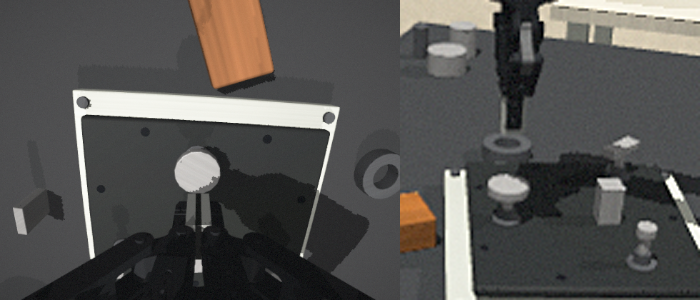

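```bash
python3 - <<'E'
from h import *
w=r.get_calibration("wrist"); p=np.array(r.sense()["tcp_pos"])
for k in(0,.01,.02,.03,.04,.05): print(k,proj(w,p+[0,0,k]))
im=r.get_image("wrist")[200:350,190:370,::-1]
b=r.get_image("side")[130:200,280:350,::-1]
cv2.imwrite("pics/c.png",np.hstack([cv2.resize(im,(480,400),interpolation=cv2.INTER_CUBIC),cv2.resize(b,(320,400),interpolation=cv2.INTER_CUBIC)]))
E
```

```text
0 [278.41042475 250.57143719]
0.01 [278.50182273 258.17517034]
0.02 [278.60257879 266.56309929]
0.03 [278.7141725  275.86025025]
0.04 [278.83840281 286.21892373]
0.05 [278.97747532 297.8262538 ]
```

View pics/c.png

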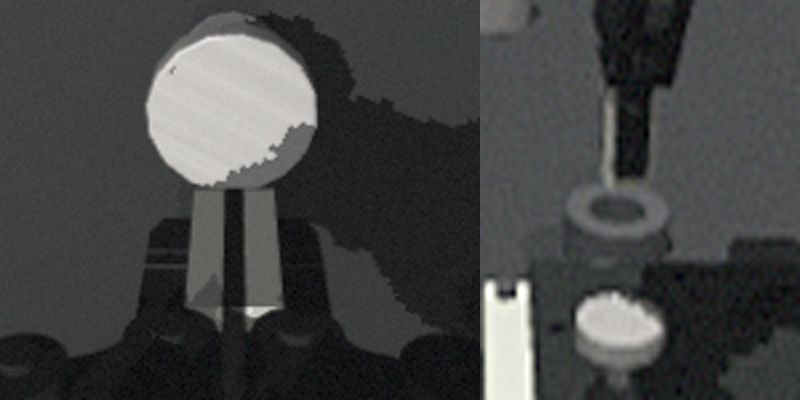

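```bash
python3 - <<'E'
from h import *
a=cv2.imread("pics/side0.png").astype(int); b=r.get_image("side")[:,:,::-1].astype(int)
d=(b-a).sum(2)//3
print(d[148:192:2,298:326:2])
ct=r.get_calibration("top");cs=r.get_calibration("side");q=at(ct,399,191,.02);print("ring",q,proj(cs,q))
w=r.get_calibration("wrist"); print(ray(w,280,210)); print([proj(w,np.array([.601,-.0375,.078])+np.array(e)*.02) for e in((1,0,0),(-1,0,0),(0,1,0),(0,-1,0))])
s=r.sense();R=np.array(s["eef_rot"]);print([proj(w,s["tcp_pos"]+R@e) for e in np.array([(.011,0,0),(-.011,0,0),(0,.01,0),(.011,0,-.02),(-.011,0,-.04),(-.011,0,-.02)])])
E
```

```text
[[  5   2   2   3  -5  40 -46 -43 -54 -69   6   4   2   3]
 [ -3   4   9   9 -12  56 -42 -60 -49 -69   6   0   6  -2]
 [  8  -4   7   5  -2  60 -54 -53 -52 -63   5   6  -4   2]
 [  4   3   1  -4 -10  57 -48 -61 -54 -54  10  -2  -1   6]
 [  0  -1   3   2 -14  59 -64 -42 -42 -50   9   1   3   4]
 [ -3  -2   0   1  -1  54 -57 -43 -51 -44   5   7   7   9]
 [ 12  14   9   5  18  56 -59 -53 -42 -10  17  14  12   6]
 [  5  16  10  15  16  51   5   5   5  21  17  14  10   7]
 [ 11  -1   2   1   1  -2   3  -1   7   1   9  10   8  10]
 [  6   0   0   0   0   7   7   4   0  11   4   0   7  10]
 [  2   4   1   3  -5   3  -3   1   6  -1   4   1  10  11]
 [  5   2   1  -1   2   9   7   1   1   2   0   4  10   7]
 [ -2   3  -2   0   0   1   2   1  -1   2   6   5   4  -7]
 [ -4  -6  -1   7   1   9   2   1   9   4   6   5   6   4]
 [  0   5   5   6   4   6   5   0   6 -23 -19 -29 -12 -27]
 [  9   8   3  -4 -10  -2   1   4   5 -28 -30 -22 -19 -14]
 [ 16   4   4   0   6   0  11   4  -3 -31 -25 -26 -22 -30]
 [ -2   7   4  23  30  15 -15 -78 -93 -62 -27 -21 -22 -26]
 [  5  -3  26  26  25  11   2  11  17 -79 -90 -32 -29 -25]
 [  3  -3  21  28  25   5   7   5   7  12 -18 -55 -15 -14]
 [  5   6   5  22  32   3   2   0   3   5   6  -4 -25 -18]
 [ -2   3   2   4   1   9   4   5   5   5   6 -35 -40 -33]]
ring [ 0.65647164 -0.25704819  0.02      ] [309.76708376 165.88044797]
(array([ 0.67826358, -0.00553866,  0.27515697]), array([-0.28133098, -0.12462942, -0.95168918]))
[array([290.18808146, 212.21482459]), array([265.41980607, 267.93300918]), array([246.90388399, 229.3465022 ]), array([307.26350634, 252.14041341])]
[array([278.41122925, 232.75469406]), array([278.40500661, 267.74050128]), array([295.84683332, 250.5640397 ]), array([278.5124411 , 247.33932032]), array([278.61650886, 306.60672362]), array([278.50044541, 285.23679518])]
```

Both views agree: the real fingertips are about 40 mm above the reported TCP, at z ≈ 0.133, with x and y correct. The disc still projects where predicted, so the arm pose is right. I'll go down with that offset, watching the force.

```bash
python3 -m creep '[0,-0.01,0.15,0,0,0,0, 0,-0.01,0.28,0,0,0,0, 0,-0.01,0.36,0,0,0,0, 0,-0.01,0.36,0,0,0,0, 0,-0.01,0.36,0,0,0,0]'
python3 -c "
from h import *
s=r.sense();R=np.array(s['eef_rot']);print(s['tcp_pos'])
print((R.T@(np.array([.601,-.0375,.078])-s['tcp_pos'])/.12).round(3))
im=r.get_image('side')[:,:,::-1][110:220,280:390]
im2=r.get_image('wrist')[:,:,::-1][180:330,190:370]
cv2.imwrite('pics/d.png',np.hstack([cv2.resize(im,(400,400),interpolation=cv2.INTER_CUBIC),cv2.resize(im2,(400,400))]))"
```

```text
clock: 3.12
tcp_pos: [0.5999, -0.0366, 0.0477]
eef_rot: [[0.925, 0.38, -0.001], [0.38, -0.925, 0.0], [-0.001, -0.0, -1.0]]
contact_force: [-0.3, 0.5, 0.1]
grip_width: -0.002
finger_force: 0.0
[ 0.59986162 -0.03660528  0.04765846]
[ 0.006  0.01  -0.253]
```

View pics/d.png

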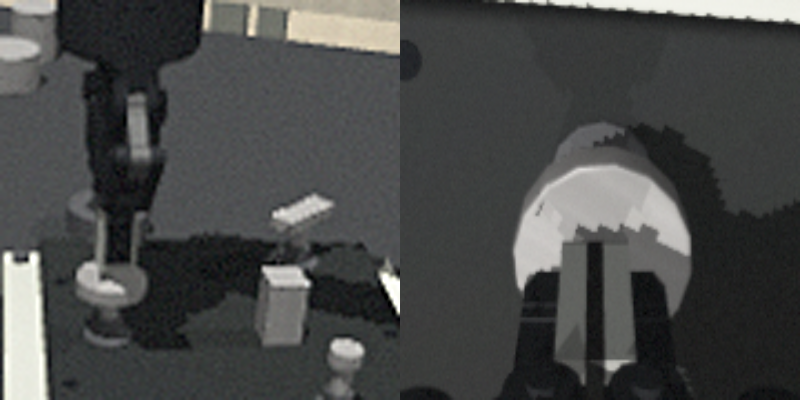

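The tips now stand just above the broad disc (tips at side crop (118,262), disc centre (112,283)), with the body well clear. I press slowly.

```bash
python3 -m creep '[0,0.005,0.015,0,0,0,0, 0,0.005,0.03,0,0,0,0, 0,0.005,0.045,0,0,0,0, 0,0.005,0.06,0,0,0,0, 0,0.005,0.075,0,0,0,0, 0,0.005,0.09,0,0,0,0, 0,0.005,0.09,0,0,0,0]'
```

```text
clock: 3.8
tcp_pos: [0.6005, -0.0373, 0.0373]
eef_rot: [[0.925, 0.38, 0.0], [0.38, -0.925, -0.0], [0.0, 0.0, -1.0]]
contact_force: [0.2, -0.6, 1.2]
grip_width: -0.002
finger_force: 0.3
```

```bash
python3 -m creep '[0,0,0.015,0,0,0,0, 0,0,0.025,0,0,0,0, 0,0,0.025,0,0,0,0]'
python3 -m creep '[0,0,0.015,0,0,0,0, 0,0,0.025,0,0,0,0, 0,0,0.025,0,0,0,0]'
python3 -m creep '[0,0,0.015,0,0,0,0, 0,0,0.025,0,0,0,0, 0,0,0.025,0,0,0,0]'
```

```text
clock: 4.05
tcp_pos: [0.6005, -0.0373, 0.0341]
eef_rot: [[0.925, 0.38, 0.0], [0.38, -0.925, -0.0], [0.0, 0.0, -1.0]]
contact_force: [0.6, 0.6, 3.2]
grip_width: -0.0
finger_force: 1.3
clock: 4.3
tcp_pos: [0.6005, -0.0373, 0.031]
eef_rot: [[0.925, 0.38, 0.0], [0.38, -0.925, -0.0], [0.0, 0.0, -1.0]]
contact_force: [-0.1, -0.1, 1.4]
grip_width: 0.002
finger_force: 0.7
clock: 4.55
tcp_pos: [0.6005, -0.0373, 0.0279]
eef_rot: [[0.925, 0.38, 0.0], [0.38, -0.925, -0.0], [0.0, 0.0, -1.0]]
contact_force: [0.5, -0.8, 0.6]
grip_width: -0.001
finger_force: 0.3
```

```bash
python3 -m creep '[0,0,0.015,0,0,0,0, 0,0,0.025,0,0,0,0, 0,0,0.025,0,0,0,0]' | grep -E "pos|contact"
python3 -m creep '[0,0,0.01,0,0,0,0, 0,0,0.015,0,0,0,0, 0,0,0.015,0,0,0,0]'| grep -E "pos|contact"
python3 -m creep '[0,0,0.01,0,0,0,0, 0,0,0.015,0,0,0,0, 0,0,0.015,0,0,0,0]'| grep -E "pos|contact"
```

```text
tcp_pos: [0.6005, -0.0373, 0.0249]
contact_force: [1.0, 0.4, 1.2]
tcp_pos: [0.6005, -0.0373, 0.0238]
contact_force: [0.0, -0.2, 5.8]
tcp_pos: [0.6006, -0.0373, 0.0227]
contact_force: [-2.5, 0.6, 7.8]
```

Force rises at TCP z ≈ 0.024, which is about where 0.064 + offset puts home. I lift and move over to the bar.

```bash
python3 -m creep '[0,0,-0.1,0,0,0,0, 0,0,-0.42,0,0,0,0, 0,0,-0.42,0,0,0,0]' | grep -E "pos|contact"
python3 -m creep '[-0.55,0.365,0,0,0,0,0, -0.55,0.365,0,0,0,0,0, -0.55,0.365,0,0,0,0,0]'| grep -E "pos|contact"
python3 -m creep '[-0.55,0.365,0,0,0,0,0, -0.55,0.365,0,0,0,0,0, -0.55,0.365,0,0,0,0,0, -0.55,0.365,0,0,0,0,0, -0.55,0.365,0,0,0,0,0]'| grep -E "pos|contact"
python3 -c "
from h import *
s=r.sense();R=np.array(s['eef_rot'])
print((R.T@(np.array([.5123,-.1685,.038])-s['tcp_pos'])/.12).round(3))
im=r.get_image('side')[:,:,::-1][110:220,280:390]
im2=r.get_image('wrist')[:,:,::-1][180:330,190:370]
cv2.imwrite('pics/e.png',np.hstack([cv2.resize(im,(400,400),interpolation=cv2.INTER_CUBIC),cv2.resize(im2,(400,400))]))"
```

```text
tcp_pos: [0.6041, -0.0377, 0.0789]
contact_force: [1.8, -0.5, 2.3]
tcp_pos: [0.5529, -0.1073, 0.072]
contact_force: [0.7, -0.1, -0.3]
tcp_pos: [0.5119, -0.1682, 0.072]
contact_force: [-0.0, 0.1, -0.2]
[0.002 0.004 0.284]
```

View pics/e.png

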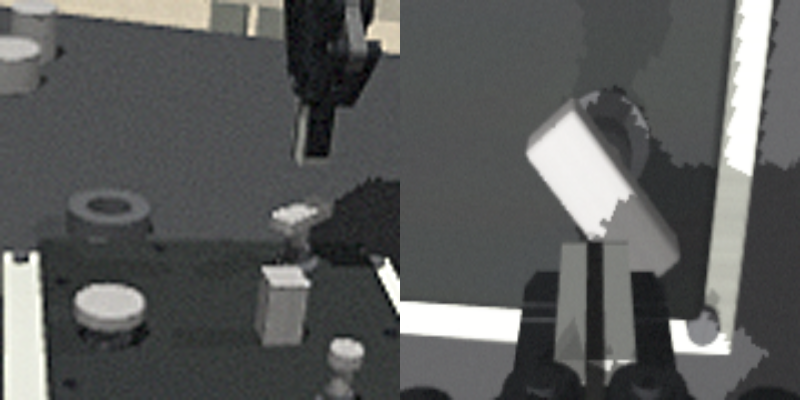

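The broad pin is down (disc at crop (110,303), low on its flange) and the tips are over the bar at (600,185). Now I press the bar.

```bash
python3 -m creep '[0,0,0.15,0,0,0,0, 0,0,0.24,0,0,0,0, 0,0,0.26,0,0,0,0, 0,0,0.27,0,0,0,0, 0,0,0.285,0,0,0,0, 0,0,0.3,0,0,0,0, 0,0,0.315,0,0,0,0, 0,0,0.33,0,0,0,0, 0,0,0.345,0,0,0,0, 0,0,0.345,0,0,0,0]' | grep -E "pos|contact"
python3 -m creep '[0,0,0.015,0,0,0,0, 0,0,0.03,0,0,0,0, 0,0,0.03,0,0,0,0]'| grep -E "pos|contact"
```

```text
tcp_pos: [0.512, -0.1683, 0.0306]
contact_force: [0.4, 2.6, 1.5]
tcp_pos: [0.512, -0.1686, 0.0268]
contact_force: [0.3, 1.3, 1.4]
```

```bash
python3 -m creep '[0,0,0.01,0,0,0,0, 0,0,0.02,0,0,0,0, 0,0,0.02,0,0,0,0]'| grep -E "pos|contact"
python3 -m creep '[0,0,0.01,0,0,0,0, 0,0,0.015,0,0,0,0, 0,0,0.015,0,0,0,0]'| grep -E "pos|contact"
```

```text
tcp_pos: [0.5119, -0.1686, 0.0246]
contact_force: [1.1, 1.2, 3.5]
tcp_pos: [0.512, -0.1687, 0.0234]
contact_force: [-0.4, 2.1, 5.6]
```

```bash
python3 -m creep '[0,0,0.01,0,0,0,0, 0,0,0.01,0,0,0,0, 0,0,0.01,0,0,0,0]'| grep -E "pos|contact"
python3 -m creep '[0,0,-0.1,0,0,0,0, 0,0,-0.41,0,0,0,0, 0,0,-0.41,0,0,0,0]' | grep -E "pos|contact"
python3 -m creep '[0.088,-0.718,0,0,0,0,0, 0.088,-0.718,0,0,0,0,0, 0.088,-0.718,0,0,0,0,0]'| grep -E "pos|contact"
python3 -m creep '[0.088,-0.718,0,0,0,0,0, 0.088,-0.718,0,0,0,0,0, 0.088,-0.718,0,0,0,0,0, 0.088,-0.718,0,0,0,0,0, 0.088,-0.718,0,0,0,0,0]'| grep -E "pos|contact"
python3 -c "
from h import *
s=r.sense();R=np.array(s['eef_rot'])
print((R.T@(np.array([.4658,-.0015,.038])-s['tcp_pos'])/.12).round(3))
im=r.get_image('side')[:,:,::-1][110:220,290:400]
im2=r.get_image('wrist')[:,:,::-1][180:330,190:370]
cv2.imwrite('pics/f.png',np.hstack([cv2.resize(im,(400,400),interpolation=cv2.INTER_CUBIC),cv2.resize(im2,(400,400))]))"
```

```text
tcp_pos: [0.512, -0.1687, 0.0228]
contact_force: [-0.5, 1.9, 8.3]
tcp_pos: [0.5147, -0.1706, 0.0772]
contact_force: [1.3, -0.1, 0.9]
tcp_pos: [0.4863, -0.0802, 0.0706]
contact_force: [-0.3, 0.1, 0.3]
tcp_pos: [0.4658, -0.0016, 0.0709]
contact_force: [0.3, -0.7, 0.1]
[ 0.    -0.001  0.274]
```

View pics/f.png

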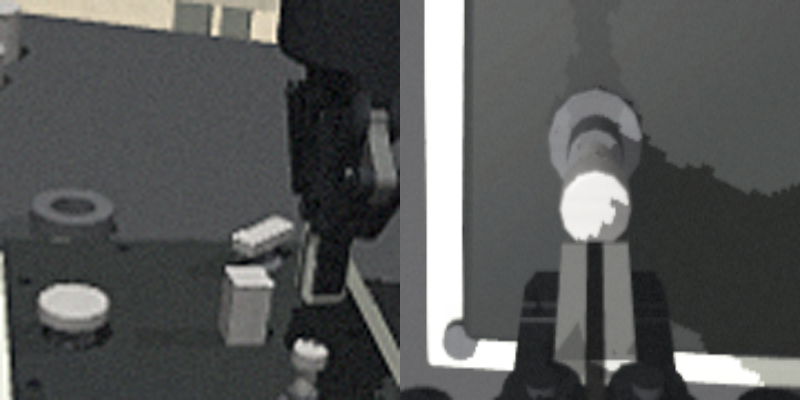

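The bar is down too (crop (263,236)), the master is unmoved, and the tips are centred over the small head (595,207). Now I press the small pin.

```bash
python3 -m creep '[0,0,0.14,0,0,0,0, 0,0,0.23,0,0,0,0, 0,0,0.25,0,0,0,0, 0,0,0.26,0,0,0,0, 0,0,0.275,0,0,0,0, 0,0,0.29,0,0,0,0, 0,0,0.305,0,0,0,0, 0,0,0.32,0,0,0,0, 0,0,0.335,0,0,0,0, 0,0,0.335,0,0,0,0]' | grep -E "pos|contact"
python3 -m creep '[0,0,0.015,0,0,0,0, 0,0,0.03,0,0,0,0, 0,0,0.03,0,0,0,0]'| grep -E "pos|contact"
python3 -m creep '[0,0,0.01,0,0,0,0, 0,0,0.02,0,0,0,0, 0,0,0.02,0,0,0,0]'| grep -E "pos|contact"
```

```text
tcp_pos: [0.466, -0.0012, 0.0306]
contact_force: [0.2, 0.6, 0.7]
tcp_pos: [0.466, -0.001, 0.0269]
contact_force: [0.2, 0.6, 0.8]
tcp_pos: [0.466, -0.001, 0.0246]
contact_force: [1.3, -0.8, 3.1]
```

```bash
python3 -m creep '[0,0,0.01,0,0,0,0, 0,0,0.015,0,0,0,0, 0,0,0.015,0,0,0,0]'| grep -E "pos|contact"
python3 -m creep '[0,0,0.01,0,0,0,0, 0,0,0.01,0,0,0,0, 0,0,0.01,0,0,0,0]'| grep -E "pos|contact"
```

```text
tcp_pos: [0.466, -0.001, 0.0233]
contact_force: [-0.3, -0.3, 5.5]
tcp_pos: [0.466, -0.001, 0.0226]
contact_force: [-1.2, -1.9, 7.3]
```

That's 10 pictures viewed, so I do the last check by image code after lifting: compare the small head's bright blob with its projected height.

```bash
python3 -m creep '[0,0,-0.1,0,0,0,0, 0,0,-0.5,0,0,0,0, 0,0,-0.8,0,0,0,0, 0,0,-0.8,0,0,0,0, 0,0,-0.8,0,0,0,0]' | grep -E "clock|pos|contact"
python3 - <<'E'
from h import *
c=r.get_calibration("side"); g=cv2.cvtColor(r.get_image("side"),cv2.COLOR_RGB2GRAY)
P=dict(broad=(.601,-.0375),bar=(.5123,-.1687),small=(.466,-.0015),master=(.5083,-.0721))
for n,p in P.items():
    u,v=proj(c,[*p,.08 if n=="master" else .064]).round().astype(int)
    w=g[v-9:v+10,u-12:u+13]; ys,xs=np.where(w>150)
    print(n,"at .078:",proj(c,[*p,.078]).round(1),"at .064:",proj(c,[*p,.064]).round(1),"seen",(xs.mean()+u-12).round(1),(ys.mean()+v-9).round(1),len(xs))
E
```

```text
clock: 11.42
tcp_pos: [0.4675, -0.0008, 0.1203]
contact_force: [-0.3, 0.9, -1.3]
broad at .078: [310.3 186.1] at .064: [309.9 192.2] seen 309.7 192.5 142
bar at .078: [363.1 167.2] at .064: [362.4 172.8] seen 361.6 173.2 62
small at .078: [375. 206.] at .064: [374.  212.4] seen 373.7 212.9 35
master at .078: [358.3 186.1] at .064: [357.6 192.1] seen 358.1 184.7 67
```

All three heads are seen at the home height, the master is in place, and the robot is clear.

```bash
python3 -c "
from workcell import r
print(r.sign_off())"
```

```text
the job is handed in; nothing more can be done
None
```

The broad, bar and small pins were pressed home in that order with about 8 N at most in the readings, the master gauge did not move (the other gauges and the case were not re-measured, but nothing went near them), and the job is handed in (no verdict was returned).

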